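# Jog the slide box out of the shuttle and tray it

## Task

Get the slide box (the larger of the two boxes in the shuttle's guarded bay) out with the jog stick: first lift away the bottle that blocks its exit and stand it upright on bare bench, then tilt the stick fully over towards that exit, so that the pusher drives the slide box right out, hold it over for two seconds, and let the stick and pusher return to centre. Then lay the slide box flat, right way up, in the empty shallow metal tray. Leave the smaller pack in the bay and the bottle on the other exit where they are, knock nothing over and do not let the slide box run into a bottle.

Things in the scene. Friction and masses are not known exactly. Their poses are not given: they have to be found in the camera images.
- shuttle: Fixed bench unit. Origin: centre of its underside on the bench; +x its back, away from the stick pod; +y its left exit; z up. A channel along y: x -65..65, y -150..150 mm, white floor 14 mm high, 106 mm wide between lips 12 mm thick, tops at 22 mm. A guarded bay (dark frame, clear panels, top at 70 mm, ends open, 48 mm high) covers y -62..62 mm; beyond it are the two open exits.
- left_exit (a point): Middle of the floor of the exit on the shuttle's +y side, 14 mm above the bench, 106 mm from the shuttle's middle; open above. The exit spans 62 to 150 mm from the middle. Axes as the shuttle's.
- right_exit (a point): The same on the shuttle's -y side.
- stick_pivot (a point): Pivot of the jog stick, at x -110, y 0, z 50 mm of the shuttle, just above the grey pod in front of the channel (pod: x -150..-66, y -48..48 mm of the shuttle, top at 46 mm).
- stick_knob (a point): Centre of the jog stick's black knob, 85 mm above the pivot along the stick (135 mm above the bench when upright). The knob is a round pear shape, 32 mm across at this point, from 23 mm below to 17 mm above it; below is a steel rod 10 mm thick and a rubber boot up to 26 mm over the pivot.
- stick_side (a joint): Sideways tilt of the stick, rad: 0 upright, + to the shuttle's +y exit, stops at +-0.40. Spring-centred (1.5 Nm/rad, about 8 N at the knob at full tilt) and damped: moving it over in 1 s takes about 7 N more. The pusher follows it the same way, 0.2375 m per rad, 95 mm at full tilt; fully over means beyond 0.33. Let go, stick and pusher creep back to centre in about 3 s.
- stick_fore (a joint): Fore-and-aft tilt of the same stick, rad, + towards the shuttle's +x; spring-centred, stops at +-0.35; drives nothing.
- pusher (a joint): Position of the pusher plate along the shuttle's y, m: 0 home in the middle of the bay, about +-0.095 with the stick fully over. The plate is 10 mm thick in y, 90 mm wide in x, and stands between the two boxes.
- slide_box: Slide box (lid does not open), 52 x 98 x 38 mm (x, y, z); solid part x -23..21 mm, 36 mm high; about 0.13 kg. Origin: centre of the underside. Starts in the bay beside the pusher, its 98 mm length across the channel (its x along the shuttle's y), 36 mm from the middle; driven fully out it lies about 117 to 127 mm from the middle, some 30 to 40 mm clear of the bay.
- glass_pack: Smaller plain carton of slides, 32 x 82 x 26 mm, origin at the centre of the underside; in the bay on the other side of the pusher. Stays there.
- tall_bottle: Capped media bottle 56 mm in diameter, 108 mm high, about 0.36 kg, origin at the centre of the underside, z up. Stands on one of the exits.
- short_bottle: Capped media bottle 46 mm in diameter, 88 mm high, about 0.25 kg, origin at the centre of the underside, z up. Stands on the other exit.
- tray: Empty shallow metal tray fixed to the bench, to the left of the shuttle, 130 x 150 mm (x, y), rim 14 mm high, walls and floor 3 mm; origin at the centre of its underside. The bench top (z = 0) is bare from 0.45 to 0.58 m of the base axis between y -0.10 and 0.28, but for the things listed here.
- tube_rack: Rack of micro tubes, 64 x 110 x 39 mm, loose bystander; origin at the centre of the underside. To the right of the shuttle.
Things that resemble listed ones, but are neither listed nor needed, are in the scene too. Leave any orange look-alike of the short_bottle alone.

How it is judged:
By the outcome, as a careful person would: the job done as asked, in the order asked, and still so for the second after the job is handed in, with the robot touching nothing.
It also fails if it takes over 72 s, if anything falls off the work surface, if the arm or the gripper's body presses on something with over 40 N, if the wrist force passes 120 N, or if a joint passes its speed limit or range.

## Robot

A 6-joint arm with a two-finger parallel gripper is mounted at the origin on the work surface; the furniture and walls round the work are solid. World frame = base frame: x ahead of the robot, y to its left, z up, the work surface at z = 0. Lengths are in m, angles in rad, forces in N, time in s.
With the tool pointing down it reaches from about 0.35 to 0.975 m from the base axis. Payload 4.9 kg.
Tool frame: the origin (TCP) lies midway between the tips of the shut fingers; the grasp point (between the pads) lies 19 mm behind it; z points along the fingers, y is the line along which they close (so a half turn about z gives the same grasp; the last joint's range is limited). The gripper opens to 85 mm and grips with 20 to 120 N. Pads are 22 mm wide; open, the fingers measure 114 mm over their backs; the gripper's body (76 mm by 85 mm) begins 54 mm behind the grasp point. The pads swing forward as they close: fully open they stand 13 mm farther back than shut.
Start: joints at [1.2, 0.053, 1.613, -0, 1.476, -0.119], TCP at [0.156, 0.605, 0.231] pointing down, gripper open.
Joint ranges: [-3.01, 3.01], [-1.01, 2.22], [0.06, 2.58], [-1.02, 4.17], [0.09, 2.62], [-3.14, 3.14]. Speed limits (rad/s): [2.57, 2.57, 3.14, 3.14, 3.14, 3.14].

## Interface

Orientations are given as a unit quaternion [w, x, y, z].
In Python, from plant import manip gives the robot as it stands.
- The arm moves only by the tool move_arm, never from a script. Its argument "increments" is one flat list of numbers, 5 for each row, row after row: the shift along the tool's x, y, z in mm, then the turn about the tool's z in rad, then the opening, from 0 (shut) to 1 (fully open). In form: [tx, ty, tz, spin, jaw, tx, ty, tz, spin, jaw, ...]. A call has 1 to 8 rows; each row shifts and turns the commanded pose from where the row before left it, along the tool's axes as they then stand; what a row does not reach is not made up. A row lasts 1/12 s, in which the tool goes at most 41.7 mm and 7.16 degrees, less where a joint would pass 70% of its speed; a pose out of reach is approached as far as the arm can. A call with a gripper value outside its range is refused whole. The fingers move at their own pace and stop on an object; the grip force is fixed at half the most. Time passes only in rows, so rows that do not move let the fingers close. It gives the time, the measured TCP pose, the force, the opening and the grip force at its end, in the units of the state.
- manip.state(): the state, without advancing time (a new reading comes with each control period).
- manip.grab_frame(name): name is "scene" or "top" or "wrist"; returns a dict with "image" (400x640x3 uint8, blue, green, red), "fov_y" (degrees; the focal length in pixels is half the picture's height over the tangent of half this angle, whatever the lens; pixels are square), "cx", "cy" (the principal point, pixels), "eye" and "rotation" of the camera in the world; the wrist camera has in their place "T_tool_cam" (4x4, takes a point from camera to tool coordinates, whose origin is the TCP and whose axes are the flange's). Camera axes: x right, y down, z forward; pixel columns grow to the right and rows downward; lengths in m; the calibration is good to about 2 mm. A picture is of the moment at which its call begins: read the wrist's pose just before it. There is no depth.
- manip.job_done(): hands the job in; it is judged then, once.
The state is a dict: "time": time; "joint_pos": joint angles; "joint_vel": joint speeds; "joint_efforts": joint torques, N m; "tool_pos": TCP position; "tool_rot": TCP orientation; "contact_force": force on the tool from outside, world axes, zero at the start; "ft_torque": the same for the moment, N m; "gripper_width": opening from 0.0 (shut) to 1.0 (fully open); "grasp_force": force on a finger pad.
Only numpy, scipy, OpenCV 4.12 (cv2) and the standard library are available. Lean on these libraries where they do the work, as an engineer would, in place of code of your own. Each camera call takes 0.05 s, during which the arm holds its last target. There are 200 camera calls.

## Working session

There is one attempt and no reset: what is moved stays moved. The work goes in short steps, Python scripts to look and compute and a tool call to move; the robot and the scene stay as the last step left them, time stands still between calls to the robot, and variables do not carry over. Pictures are saved under pics/ and viewed, at most 11 in all, crops included, and the job is handed in when it is done.

Besides the shell and the picture viewer there is one more tool, called as name(argument=value, ...) on one line, values as JSON. move_arm: Moves the arm, as the interface text tells. Its arguments: {"type":"object","properties":{"increments":{"type":"array"}},"required":["increments"]}

```bash
ls; mkdir -p pics; cat > h.py <<'E'
import numpy as np, cv2, pickle
from plant import manip
def snap(name,fn):
    s=manip.state(); f=manip.grab_frame(name); f['state']=s
    cv2.imwrite(f'pics/{fn}.png',f['image']); pickle.dump(f,open(f'pics/{fn}.pkl','wb')); return f
E
python3 - <<'E'
from h import *
for n in('scene','top','wrist'):
    f=snap(n,n+'0'); print({k:v for k,v in f.items() if k not in('image','state')})
print(manip.state())
E
```

```text
pics
{'fov_y': 49.75743366279292, 'cx': 318.0737782708685, 'cy': 200.9140039039712, 'eye': array([0.23297504, 0.76736262, 1.11565793]), 'rotation': array([ 0.04876972, -0.13482968,  0.93424989, -0.3265266 ])}
{'fov_y': 56.96582727134555, 'cx': 325.1414344584139, 'cy': 200.4523883294942, 'eye': array([ 0.29377507, -0.01500761,  1.05755738]), 'rotation': array([-0.06525361,  0.70541815, -0.7022441 ,  0.07057211])}
{'fov_y': 67.97251250723649, 'cx': 316.21087069425926, 'cy': 200.24818943664263, 'T_tool_cam': array([[ 1.17665921e-03, -9.57463175e-01, -2.88553088e-01,
         7.46289361e-02],
       [ 9.99998796e-01,  1.41840956e-03, -6.28713178e-04,
         8.12741452e-04],
       [ 1.01125617e-03, -2.88552001e-01,  9.57463691e-01,
        -1.42526290e-01],
       [ 0.00000000e+00,  0.00000000e+00,  0.00000000e+00,
         1.00000000e+00]])}
{'time': 0.15, 'joint_pos': array([ 1.19999382e+00,  5.32181738e-02,  1.61396263e+00, -2.85426001e-05,
        1.47604302e+00, -1.19049594e-01]), 'joint_vel': array([ 9.00202412e-04, -1.13533779e-03, -4.78885983e-03,  1.48518234e-03,
        3.93069806e-05, -5.27963684e-04]), 'joint_efforts': array([ 6.55365729e-04, -3.94247389e+01, -3.70719337e+01, -9.40115842e-05,
        4.70244369e-03, -2.58614455e-05]), 'tool_pos': array([0.15554648, 0.60482666, 0.23034696]), 'tool_rot': array([-1.83984881e-04,  1.25542908e-01,  9.92087855e-01, -7.94690022e-04]), 'contact_force': array([ 0.79271497, -0.34625927,  0.12339494]), 'ft_torque': array([-0.02724869, -0.03874334,  0.03707127]), 'grasp_force': 0.0, 'gripper_width': 1.0017812793458352}
```

```bash
cd pics; python3 -c "
import cv2,numpy as np
a=cv2.imread('scene0.png');b=cv2.imread('top0.png')
cv2.imwrite('sc.png',cv2.resize(a,(800,500)));cv2.imwrite('to.png',cv2.resize(b,(800,500)))"
```

```text
(no output)
```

View pics/sc.png

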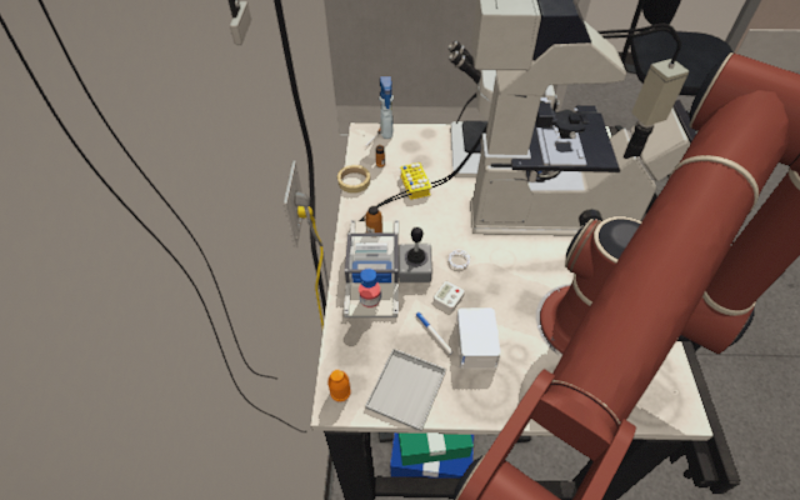

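View pics/to.png

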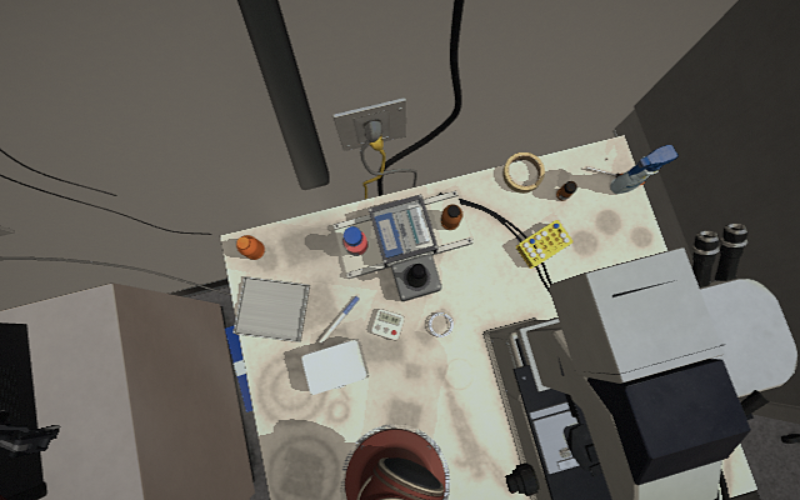

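Both views show the shuttle. The red, blue-capped bottle stands on its left exit (top 355,240 in the 800-wide picture) and the brown one on its right exit (452,216). The tray is on the left and the orange look-alike is beside it. Next I'll enlarge the shuttle and tray.

```bash
cd pics; python3 -c "
import cv2,numpy as np
a=cv2.imread('scene0.png');b=cv2.imread('top0.png')
c=cv2.resize(b[145:245,255:388],(798,600),interpolation=cv2.INTER_CUBIC)
cv2.imwrite('c1.png',c)
cv2.imwrite('c2.png',np.hstack([cv2.resize(a[165:265,265:365],(600,600),interpolation=cv2.INTER_CUBIC),cv2.resize(b[215:275,180:255][:, :],(200,160),interpolation=cv2.INTER_CUBIC).repeat(1,0) if 0 else np.zeros((600,200,3),np.uint8)]))
"
```

```text
(no output)
```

View pics/c1.png

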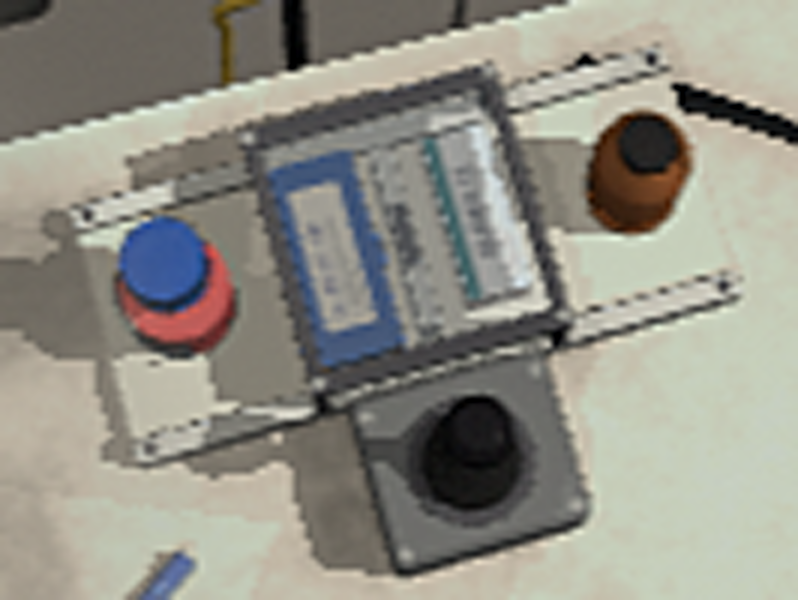

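View pics/c2.png

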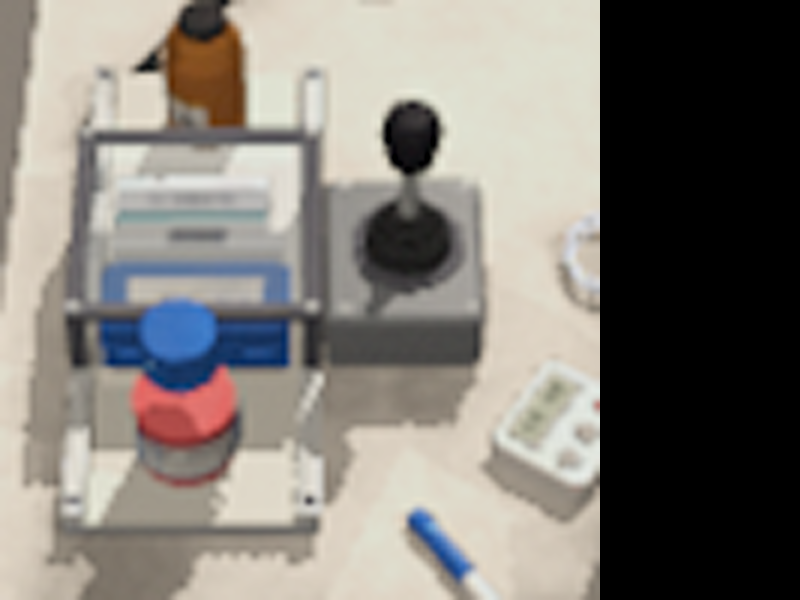

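The larger blue slide box is on the left (+y) side. The white/teal pack is on the right. So the red, blue-capped tall bottle blocks the exit. In the 6x crops, its cap is at c1 (165,262) / c2 (180,325) and the knob is at c1 (478,430) / c2 (412,135).

```bash
cat >> h.py <<'E'
from scipy.spatial.transform import Rotation as R
from scipy.optimize import least_squares
def load(fn): return pickle.load(open(f'pics/{fn}.pkl','rb'))
def cam(f):
    if 'eye' in f: return np.array(f['eye']),R.from_quat(np.roll(f['rotation'],-1)).as_matrix()
    s=f['state'];Rt=R.from_quat(np.roll(s['tool_rot'],-1)).as_matrix();T=f['T_tool_cam']
    return s['tool_pos']+Rt@T[:3,3],Rt@T[:3,:3]
def ray(f,p):
    F=200/np.tan(np.radians(f['fov_y']/2)); e,M=cam(f)
    d=M@np.array([(p[0]-f['cx'])/F,(p[1]-f['cy'])/F,1]); return e,d/np.linalg.norm(d)
def plane(f,p,z): e,d=ray(f,p); return e+d*(z-e[2])/d[2]
def tri(f,p,g,q):
    (a,u),(b,v)=ray(f,p),ray(g,q); s=np.linalg.lstsq(np.c_[u,-v],b-a,rcond=None)[0]
    A,B=a+s[0]*u,b+s[1]*v; return (A+B)/2,np.linalg.norm(A-B)
def proj(f,X):
    F=200/np.tan(np.radians(f['fov_y']/2)); e,M=cam(f); c=(np.atleast_2d(X)-e)@M
    return c[:,:2]/c[:,2:]*F+[f['cx'],f['cy']]
E
cat > m.py <<'E'
from h import *
np.set_printoptions(precision=4,suppress=True)
t,s=load('top0'),load('scene0')
c1=lambda u,v:(255+u/6-.4,145+v/6-.4); c2=lambda u,v:(265+u/6-.4,165+v/6-.4); k=lambda u,v:(u*.8-.1,v*.8-.1)
for n,a,b in[('knob',(478,432),(412,135)),('cap',(165,262),(178,325)),('capB',(652,143),(205,15)),('screwLb',(85,213),(75,503)),('screwLf',(150,447),(308,497)),
 ('bayLf',(320,385),(312,310)),('bayLb',(245,140),(72,310)),('bayRf',(568,325),(318,133)),('bayRb',(490,70),(88,133))]:
    print(n,*tri(t,c1(*a),s,c2(*b)))
for n,a,b in zip(('lb','rb','rf','lf'),[(240,277),(310,283),(304,341),(233,328)],[(0,0)]*4): print('tray@14',plane(t,k(*a),.014))
for b in[(397,351),(446,370),(412,427),(367,405)]: print('tray scene@14',plane(s,k(*b),.014))
# fit shuttle
P=[(t,c1(68,215),(65,150,22)),(t,c1(135,463),(-65,150,22)),(t,c1(662,50),(65,-150,22)),(t,c1(740,292),(-65,-150,22)),
(t,c1(245,140),(65,62,70)),(t,c1(490,70),(65,-62,70)),(t,c1(568,325),(-65,-62,70)),(t,c1(320,385),(-65,62,70)),
(s,c2(60,530),(65,150,14)),(s,c2(320,527),(-65,150,14)),(s,c2(68,310),(65,62,70)),(s,c2(322,310),(-65,62,70)),(s,c2(80,133),(65,-62,70)),(s,c2(324,133),(-65,-62,70)),(s,c2(412,135),(-110,0,135)),(t,c1(478,432),(-110,0,135))]
def w(q,X): X=np.array(X)/1e3;c,sn=np.cos(q[2]),np.sin(q[2]); return np.array([q[0]+c*X[0]-sn*X[1],q[1]+sn*X[0]+c*X[1],X[2]])
res=lambda q:np.concatenate([proj(f,w(q,X))[0]-p for f,p,X in P])
o=least_squares(res,[.52,-.03,0],loss='soft_l1'); print('shuttle',o.x,'\n',res(o.x).reshape(-1,2).round(1).tolist())
q=o.x
for n,X in dict(left=(0,106,14),knob=(-110,0,135),box=(0,119,14)).items(): print(n,w(q,X))
E
python3 m.py
```

```text
knob [ 0.4307 -0.045   0.1346] 0.0028355923458929905
cap [0.5076 0.0903 0.1219] 0.00036851781050250496
capB [ 0.5668 -0.1244  0.0997] 0.003935923074053583
screwLb [0.552  0.1404 0.0221] 0.0050169527289564
screwLf [0.4398 0.106  0.0243] 0.0018401844445401065
bayLf [0.4621 0.0246 0.0665] 0.0026739774224330366
bayLb [0.5769 0.0607 0.0695] 0.0017893390916445808
bayRf [ 0.4915 -0.0883  0.0668] 0.0006916903473554514
bayRb [ 0.6103 -0.0529  0.0686] 0.004367201342114208
tray@14 [0.4341 0.3563 0.014 ]
tray@14 [0.4211 0.1966 0.014 ]
tray@14 [0.2917 0.2043 0.014 ]
tray@14 [0.3196 0.3635 0.014 ]
tray scene@14 [0.4045 0.2053 0.014 ]
tray scene@14 [0.2867 0.2197 0.014 ]
tray scene@14 [0.3247 0.365  0.014 ]
tray scene@14 [0.4294 0.3462 0.014 ]
shuttle [ 0.5349 -0.0129  0.2879] 
 [[-0.2, -0.4], [0.2, 1.2], [-0.2, -0.4], [0.4, 0.8], [-1.5, -0.7], [0.4, -0.9], [1.0, 0.4], [-1.3, 2.9], [0.1, -1.1], [0.3, -0.7], [-1.0, 0.7], [-0.1, 0.6], [-0.5, -1.1], [-0.5, -1.2], [-0.1, 0.1], [-0.3, 1.0]]
left [0.5048 0.0887 0.014 ]
knob [ 0.4294 -0.0442  0.135 ]
box [0.5011 0.1012 0.014 ]
```

The shuttle is fitted to about 1 px. The cap top comes out at 0.122 = 14 + 108 mm, so the bottle is the tall one. I'm moving now, with a stop over the tray for a wrist view.

move_arm(increments=[-24,-21,0,0,1,-24,-21,0,0,1,-24,-21,0,0,1,-24,-21,0,0,1,-24,-21,0,0,1,-24,-21,0,0,1,-24,-21,0,0,1,-24,-21,0,0,1])

```text
time: 0.82
tool_pos: [0.3002, 0.3933, 0.231]
tool_rot: [-0.0, 0.125, 0.992, -0.0]
contact_force: [0.3, -0.6, 1.2]
gripper_width: 1.0
grasp_force: 0.0
```

move_arm(increments=[-24,-21,0,0,1,-24,-21,0,0,1,-24,-21,0,0,1,-24,-21,0,0,1,0,0,0,0,1,0,0,0,0,1])

```text
time: 1.32
tool_pos: [0.3724, 0.2884, 0.231]
tool_rot: [-0.0, 0.127, 0.992, 0.0]
contact_force: [0.3, -0.2, 0.2]
gripper_width: 0.997
grasp_force: 0.0
```

```bash
python3 - <<'E'
from h import *
f=snap('wrist','w1'); cv2.imwrite('pics/w1b.png',cv2.resize(f['image'],(800,500)))
print(f['state']['tool_pos'],f['state']['tool_rot'],f['state']['time'])
print('orange base guess',plane(load('top0'),(200,205),0.02))
E
```

```text
[0.3723654  0.28841015 0.23104197] [-2.34886042e-04  1.27186537e-01  9.91878788e-01  1.95787368e-05] 1.3167
orange base guess [0.48079856 0.33452632 0.02      ]
```

View pics/w1b.png

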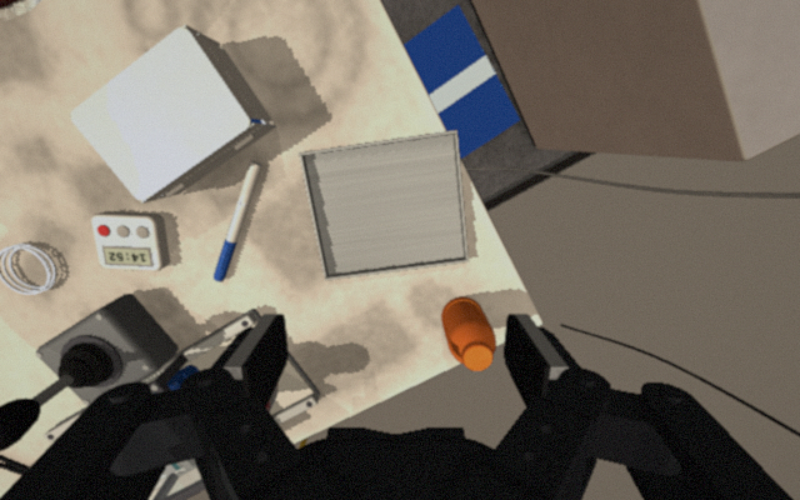

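The wrist view shows the tray's rim corners at (303,152), (457,131), (466,261) and (328,277). The orange look-alike's base is near (462,312).

```bash
python3 - <<'E'
from h import *
np.set_printoptions(precision=4,suppress=True)
f=load('w1');t=load('top0');s=load('scene0')
C=np.array([plane(f,(u*.8-.1,v*.8-.1),.014) for u,v in[(303,152),(457,131),(466,261),(328,277)]])
print(C, C.mean(0),[np.linalg.norm(C[i]-C[i-1]) for i in range(4)])
d=C[1]-C[0]+C[2]-C[3];print('y axis ang',np.degrees(np.arctan2(d[1],d[0])))
d=C[3]-C[0]+C[2]-C[1];print('x axis ang',np.degrees(np.arctan2(d[1],d[0])))
print('orange',plane(f,(462*.8,312*.8),.02))
print((proj(t,C)/.8).round(0).tolist(),(proj(s,C)/.8).round(0).tolist())
E
```

```text
[[0.29   0.2208 0.014 ]
 [0.3079 0.3644 0.014 ]
 [0.434  0.3474 0.014 ]
 [0.4153 0.2057 0.014 ]] [0.3618 0.2846 0.014 ] [np.float64(0.1262675338031765), np.float64(0.144749747866048), np.float64(0.1273025130592125), np.float64(0.14294106711151172)]
y axis ang 82.69098101380737
x axis ang -7.264649301994425
orange [0.4862 0.3317 0.02  ]
[[296.0, 342.0], [232.0, 333.0], [244.0, 277.0], [306.0, 285.0]] [[444.0, 370.0], [420.0, 429.0], [365.0, 405.0], [392.0, 350.0]]
```

Tray centre is about (0.362, 0.285), yaw −7.3°. Next I go over the tall bottle and turn the jaws across the channel.

move_arm(increments=[-22.6,-19.7,0,0,1,-22.6,-19.7,0,0,1,-22.6,-19.7,0,0,1,-22.6,-19.7,0,0,1,-22.6,-19.7,0,0,1,-22.6,-19.7,0,0,1,-22.6,-19.7,0,0,1,-22.6,-19.7,0,0,1])

```text
time: 2.03
tool_pos: [0.5081, 0.0921, 0.2312]
tool_rot: [-0.0, 0.124, 0.992, 0.0]
contact_force: [0.5, -0.5, 0.0]
gripper_width: 0.998
grasp_force: 0.0
```

move_arm(increments=[0,0,0,0.1,1,0,0,0,0.1,1,0,0,0,0.1,1,0,0,0,0.1,1,0,0,0,0.1,1,0,0,0,0.1,1,0,0,0,0.1,1,0,0,0,0.1,1])

```text
time: 2.7
tool_pos: [0.5074, 0.0934, 0.231]
tool_rot: [-0.0, 0.503, 0.864, 0.0]
contact_force: [-0.7, -0.2, -0.1]
gripper_width: 1.0
grasp_force: 0.0
```

move_arm(increments=[0,0,0,0.114,1,0,0,0,0.114,1,0,0,0,0,1,0,0,0,0,1])

```text
time: 3.03
tool_pos: [0.5074, 0.093, 0.2311]
tool_rot: [-0.0, 0.595, 0.804, -0.0]
contact_force: [-0.6, -0.2, -0.4]
gripper_width: 0.999
grasp_force: 0.0
```

```bash
python3 - <<'E'
from h import *
f=snap('wrist','w2'); cv2.imwrite('pics/w2b.png',cv2.resize(f['image'],(800,500)))
p=f['state']['tool_pos'];print(p,f['state']['tool_rot'],f['state']['time'])
print('expected cap px',(proj(f,[[.5076,.0903,.122],[.5048,.0887,.122]])/.8))
M=R.from_quat(np.roll(f['state']['tool_rot'],-1)).as_matrix();print(M.T@(np.array([.5076,.0903,.2])-p),np.degrees(np.arctan2(M[1,1],M[0,1])))
E
```

```text
[0.50742895 0.09300124 0.23107977] [-2.49854851e-04  5.95185018e-01  8.03588656e-01 -5.55653935e-05] 3.0333
expected cap px [[395.27106527 252.19023773]
 [390.84297717 253.1459759 ]]
[-0.00264421 -0.0006118   0.03107912] 16.948355443924118
```

View pics/w2b.png

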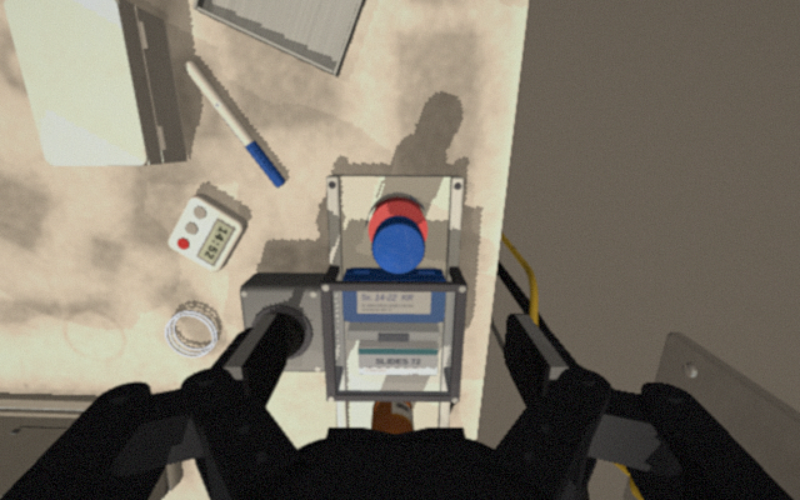

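The wrist view shows the cap top at (399,244), the bay top corners at (326,287) and (465,287), and the channel end corners at (328,178) and (466,178). I'll check these against the fit.

```bash
python3 - <<'E'
from h import *
np.set_printoptions(precision=4,suppress=True)
f=load('w2');t=load('top0');s=load('scene0')
k=lambda u,v:(u*.8-.1,v*.8-.1)
c1=lambda u,v:(255+u/6-.4,145+v/6-.4); c2=lambda u,v:(265+u/6-.4,165+v/6-.4)
print('cap',plane(f,k(399,244),.122),tri(f,k(399,244),t,c1(165,262)),tri(f,k(399,244),s,c2(178,325)))
print('knob?',)
def w(q,X): X=np.array(X)/1e3;c,sn=np.cos(q[2]),np.sin(q[2]); return np.array([q[0]+c*X[0]-sn*X[1],q[1]+sn*X[0]+c*X[1],X[2]])
q=[.5349,-.0129,.2879]
for X in[(65,62,70),(-65,62,70),(65,-62,70),(-65,-62,70),(65,150,22),(-65,150,22)]: print(X,(proj(f,w(q,X))/.8).round(0))
for (u,v),X in zip([(465,287),(326,287),(460,399),(330,399),(466,178),(328,178)],[(65,62,70),(-65,62,70),(65,-62,70),(-65,-62,70),(65,150,22),(-65,150,22)]): print(X,plane(f,k(u,v),X[2]/1e3)-w(q,X))
E
```

```text
cap [0.5082 0.0969 0.122 ] (array([0.5105, 0.0924, 0.1062]), np.float64(0.0017241211836479895)) (array([0.5055, 0.0995, 0.1343]), np.float64(0.00346870954485692))
knob?
(65, 62, 70) [[465. 284.]]
(-65, 62, 70) [[317. 283.]]
(65, -62, 70) [[457. 402.]]
(-65, -62, 70) [[324. 401.]]
(65, 150, 22) [[462. 177.]]
(-65, 150, 22) [[323. 176.]]
(65, 62, 70) [ 0.0007 -0.0026  0.    ]
(-65, 62, 70) [ 0.0082 -0.0016  0.    ]
(65, -62, 70) [0.0012 0.0046 0.    ]
(-65, -62, 70) [0.0049 0.0045 0.    ]
(65, 150, 22) [0.0038 0.0004 0.    ]
(-65, 150, 22) [ 0.005  -0.0005  0.    ]
```

Everything agrees to within about 4 mm, and the TCP is centred over the bottle. I descend, grip and lift.

move_arm(increments=[0,1,28,0,1,0,0,28,0,1,0,0,28,0,1,0,0,28,0,1,0,0,22,0,1,0,0,20,0,1,0,0,14,0,1,0,0,7,0,1])

```text
time: 3.75
tool_pos: [0.5069, 0.0924, 0.0537]
tool_rot: [-0.002, 0.596, 0.803, -0.001]
contact_force: [-0.7, -0.5, 0.2]
gripper_width: 0.997
grasp_force: 0.0
```

move_arm(increments=[0,0,0,0,1,0,0,0,0,0.8,0,0,0,0,0.65,0,0,0,0,0.5,0,0,0,0,0.4,0,0,0,0,0.4,0,0,0,0,0.4,0,0,0,0,0.4])

```text
time: 4.42
tool_pos: [0.5102, 0.0922, 0.0584]
tool_rot: [0.001, 0.597, 0.802, 0.001]
contact_force: [-0.4, 0.4, 6.5]
gripper_width: 0.628
grasp_force: 64.4
```

move_arm(increments=[0,0,-5,0,0.4,0,0,-10,0,0.4,0,0,-15,0,0.4,0,0,-20,0,0.4,0,0,-20,0,0.4,0,0,-20,0,0.4,0,0,0,0,0.4,0,0,0,0,0.4])

```text
time: 5.08
tool_pos: [0.5091, 0.0921, 0.1473]
tool_rot: [0.001, 0.597, 0.802, 0.001]
contact_force: [-0.2, 0.9, -4.2]
gripper_width: 0.624
grasp_force: 64.2
```

Payload about 4 N, so the bottle is held. I carry it to (0.51, 0.225) on bare bench and lower it.

move_arm(increments=[12,4,0,0,0.4,20,6,0,0,0.4,25,8,0,0,0.4,25,8,0,0,0.4,20,6,0,0,0.4,15,4,0,0,0.4,10,3,0,0,0.4,0,0,0,0,0.4])

```text
time: 5.75
tool_pos: [0.5081, 0.2267, 0.1442]
tool_rot: [-0.001, 0.596, 0.803, -0.001]
contact_force: [-0.1, -0.7, -4.1]
gripper_width: 0.628
grasp_force: 64.1
```

move_arm(increments=[0,0,0,0,0.4,0,0,12,0,0.4,0,0,20,0,0.4,0,0,20,0,0.4,0,0,20,0,0.4,0,0,14,0,0.4,0,0,8,0,0.4,0,0,0,0,0.4])

```text
time: 6.42
tool_pos: [0.5075, 0.2235, 0.049]
tool_rot: [-0.002, 0.598, 0.802, -0.002]
contact_force: [0.0, -0.5, -5.4]
gripper_width: 0.628
grasp_force: 64.1
```

move_arm(increments=[0,0,2,0,0.4,0,0,2,0,0.4,0,0,1,0,0.4,0,0,1,0,0.4,0,0,0,0,0.4,0,0,0,0,0.4])

```text
time: 6.92
tool_pos: [0.5098, 0.2251, 0.0468]
tool_rot: [0.0, 0.597, 0.802, 0.0]
contact_force: [-0.5, 0.5, -3.8]
gripper_width: 0.629
grasp_force: 64.1
```

move_arm(increments=[0,0,1,0,0.4,0,0,1,0,0.4,0,0,0,0,0.4])

```text
time: 7.17
tool_pos: [0.5098, 0.225, 0.0446]
tool_rot: [0.0, 0.597, 0.802, 0.0]
contact_force: [-1.4, 0.1, -3.4]
gripper_width: 0.626
grasp_force: 64.3
```

move_arm(increments=[0,0,1,0,0.4,0,0,0,0,0.4,0,0,0,0,0.4])

```text
time: 7.42
tool_pos: [0.5098, 0.2251, 0.0445]
tool_rot: [-0.0, 0.597, 0.802, 0.0]
contact_force: [-3.5, -0.2, 6.9]
gripper_width: 0.629
grasp_force: 65.1
```

It has touched down. I release and rise.

move_arm(increments=[0,0,0,0,0.65,0,0,0,0,0.75,0,0,0,0,0.9,0,0,0,0,1,0,0,0,0,1,0,0,0,0,1,0,0,0,0,1])

```text
time: 8.0
tool_pos: [0.5096, 0.2249, 0.0433]
tool_rot: [0.0, 0.597, 0.802, 0.0]
contact_force: [0.1, -0.9, -0.6]
gripper_width: 1.003
grasp_force: 0.0
```

move_arm(increments=[0,0,-10,0,1,0,0,-20,0,1,0,0,-30,0,1,0,0,-30,0,1,0,0,-30,0,1,0,0,-30,0,1,0,0,-20,0,1,0,0,0,0,1])

```text
time: 8.67
tool_pos: [0.5125, 0.2258, 0.2207]
tool_rot: [0.003, 0.597, 0.802, 0.005]
contact_force: [1.7, 0.2, 0.3]
gripper_width: 1.002
grasp_force: 0.0
```

Next: over the stick, jaws turned along the shuttle's y.

move_arm(increments=[-29.4,-19.1,0,0,0.6,-29.4,-19.1,0,0,0.6,-29.4,-19.1,0,0,0.6,-29.4,-19.1,0,0,0.6,-29.4,-19.1,0,0,0.6,-29.4,-19.1,0,0,0.6,-29.4,-19.1,0,0,0.6,-29.4,-19.1,0,0,0.6])

```text
time: 9.33
tool_pos: [0.4295, -0.0454, 0.2127]
tool_rot: [-0.0, 0.597, 0.802, -0.0]
contact_force: [1.1, -0.1, 0.2]
gripper_width: 0.602
grasp_force: 0.0
```

move_arm(increments=[0,0,0,-0.1,0.6,0,0,0,-0.1,0.6,0,0,0,-0.1,0.6,0,0,0,-0.1,0.6,0,0,0,-0.1,0.6,0,0,0,-0.1,0.6,0,0,0,-0.1,0.6,0,0,0,-0.1,0.6])

```text
time: 10.0
tool_pos: [0.4302, -0.0441, 0.2125]
tool_rot: [-0.001, 0.235, 0.972, 0.0]
contact_force: [0.4, -0.5, 0.1]
gripper_width: 0.601
grasp_force: 0.0
```

move_arm(increments=[0,0,0,-0.11,0.6,0,0,0,-0.11,0.6,0,0,0,-0.11,0.6,0,0,0,-0.11,0.6,0,0,0,-0.11,0.6,0,0,0,-0.11,0.6,0,0,0,-0.11,0.6,0,0,0,0,0.6])

```text
time: 10.67
tool_pos: [0.4302, -0.0441, 0.2125]
tool_rot: [-0.001, -0.145, 0.989, 0.0]
contact_force: [0.1, 0.2, -0.7]
gripper_width: 0.599
grasp_force: 0.0
```

move_arm(increments=[0,0,0,0,0.6,0,0,0,0,0.6])

```text
time: 10.83
tool_pos: [0.4304, -0.0442, 0.213]
tool_rot: [-0.0, -0.143, 0.99, 0.0]
contact_force: [0.6, -0.9, -0.1]
gripper_width: 0.604
grasp_force: 0.0
```

```bash
python3 - <<'E'
from h import *
f=snap('wrist','w3'); cv2.imwrite('pics/w3b.png',cv2.resize(f['image'],(800,500)))
p=f['state']['tool_pos'];print(p,f['state']['tool_rot'],f['state']['time'],f['state']['joint_pos'])
M=R.from_quat(np.roll(f['state']['tool_rot'],-1)).as_matrix();print(M.T@(np.array([.431,-.044,.105])-p),np.degrees(np.arctan2(M[1,1],M[0,1])))
print('expected knob px',(proj(f,[[.431,-.044,.135],[.431,-.044,.152]])/.8))
s=snap('scene','s3'); t=snap('top','t3')
E
```

```text
[ 0.43042924 -0.04417864  0.21295093] [-2.63178369e-04 -1.43430605e-01  9.89660337e-01  9.75415012e-05] 10.8333 [-2.74593979e-01 -4.26111458e-01  2.05976168e+00 -3.57401288e-05
  1.50850264e+00 -2.13324208e+00]
[-6.51201350e-04 -1.97338312e-05  1.07950619e-01] 106.49281592531028
expected knob px [[393.35254831 263.07804827]
 [393.18145517 272.4158291 ]]
```

View pics/w3b.png

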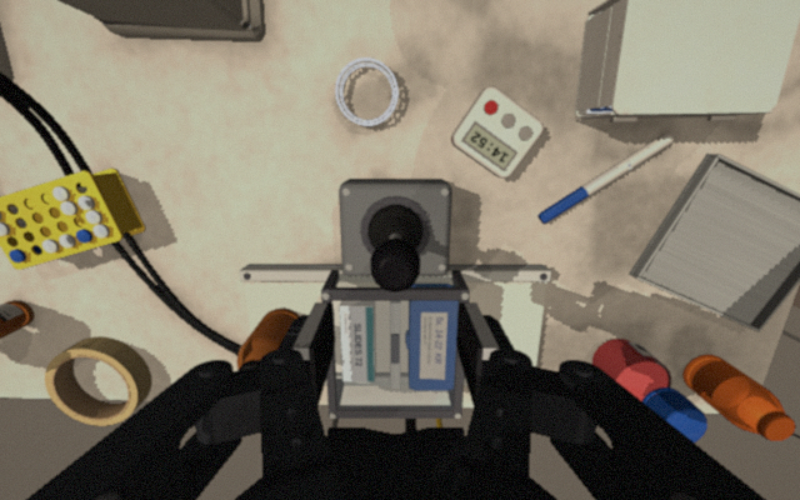

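The knob is at (396,263), against (393,263) predicted. The moved bottle stands upright and the left exit is clear. I straddle the knob and push towards +y.

move_arm(increments=[0,0,12,0,0.6,0,0,20,0,0.6,0,0,22,0,0.6,0,0,22,0,0.6,0,0,16,0,0.6,0,0,10,0,0.6,0,0,4,0,0.6,0,0,0,0,0.6])

```text
time: 11.65
tool_pos: [0.4299, -0.044, 0.1061]
tool_rot: [-0.001, -0.144, 0.99, 0.0]
contact_force: [0.1, 0.0, 0.5]
gripper_width: 0.599
grasp_force: 0.0
```

move_arm(increments=[0,4,0,0,0.6,0,3,0,0,0.6,0,2,0,0,0.6,0,1.8,0.2,0,0.6,0,1.8,0.2,0,0.6,0,1.8,0.2,0,0.6,0,1.8,0.3,0,0.6,0,1.8,0.3,0,0.6])

```text
time: 12.32
tool_pos: [0.4271, -0.0282, 0.1079]
tool_rot: [0.002, -0.145, 0.989, -0.002]
contact_force: [1.8, -5.6, 5.1]
gripper_width: 0.6
grasp_force: 3.3
```

move_arm(increments=[0,1.8,0.3,0,0.6,0,1.8,0.3,0,0.6,0,1.8,0.3,0,0.6,0,1.8,0.3,0,0.6,0,1.8,0.3,0,0.6,0,1.8,0.3,0,0.6,0,1.8,0.4,0,0.6,0,1.8,0.4,0,0.6])

```text
time: 12.98
tool_pos: [0.4241, -0.0154, 0.1064]
tool_rot: [0.003, -0.145, 0.989, -0.004]
contact_force: [1.6, -9.4, 6.7]
gripper_width: 0.603
grasp_force: 5.0
```

move_arm(increments=[0,1.8,0.4,0,0.6,0,1.8,0.4,0,0.6,0,1.8,0.4,0,0.6,0,1.8,0.4,0,0.6,0,0,0,0,0.6])

```text
time: 13.4
tool_pos: [0.4224, -0.0086, 0.1052]
tool_rot: [0.003, -0.145, 0.989, -0.004]
contact_force: [2.9, -9.4, 6.2]
gripper_width: 0.598
grasp_force: 4.4
```

```bash
python3 - <<'E'
from h import *
f=snap('wrist','w4'); s=snap('scene','s4')
a=cv2.resize(f['image'][180:340,240:440],(500,400));b=cv2.resize(s['image'][165:265,265:340],(300,400))
cv2.imwrite('pics/w4b.png',np.hstack([a,b]))
print(f['state'])
E
```

```text
{'time': 13.4, 'joint_pos': array([-0.19374396, -0.35855953,  2.19522811, -0.00504053,  1.29611105,
       -2.05347191]), 'joint_vel': array([-0.00236226,  0.00290958,  0.00677705,  0.01628098,  0.00569188,
       -0.00484037]), 'joint_efforts': array([ 3.62438031e+00, -1.61191285e+01, -2.89169830e+01,  2.09593154e+00,
        1.06785156e+00,  1.65943889e-02]), 'tool_pos': array([ 0.42239328, -0.00864284,  0.10520724]), 'tool_rot': array([ 0.00335099, -0.14462788,  0.98947333, -0.00375324]), 'contact_force': array([ 2.88142385, -9.43985663,  6.16365717]), 'ft_torque': array([-1.50176706, -0.37201888,  0.00876745]), 'grasp_force': 4.417076166719198, 'gripper_width': 0.5981903597157409}
```

View pics/w4b.png

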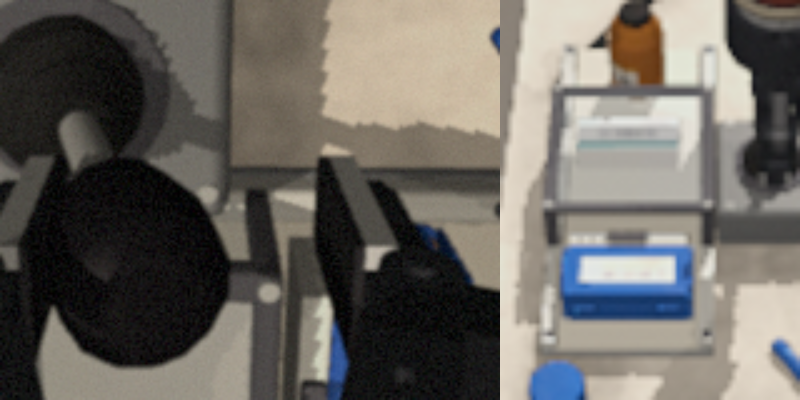

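The slide box is out on the exit and the stick is at roughly 0.33 rad. A few mm more is needed to reach the end.

move_arm(increments=[0,1.5,0.4,0,0.6,0,1.5,0.4,0,0.6,0,1,0.3,0,0.6,0,0,0,0,0.6,0,0,0,0,0.6])

```text
time: 13.92
tool_pos: [0.4208, -0.0046, 0.1036]
tool_rot: [0.003, -0.145, 0.989, -0.003]
contact_force: [2.3, -8.8, 7.2]
gripper_width: 0.601
grasp_force: 4.4
```

move_arm(increments=[0,1.5,0.4,0,0.6,0,0.5,0,0,0.6,0,0,0,0,0.6,0,0,0,0,0.6])

```text
time: 14.25
tool_pos: [0.4203, -0.0028, 0.1032]
tool_rot: [0.003, -0.145, 0.989, -0.003]
contact_force: [2.8, -9.6, 7.4]
gripper_width: 0.601
grasp_force: 4.8
```

```bash
python3 - <<'E'
from h import *
np.set_printoptions(precision=4,suppress=True)
s0=manip.state();d=s0['tool_pos']-[.4304,-.0442,0]
print(d@[-.284,.959,0],d@[.959,.284,0],s0['contact_force'],s0['time'])
s=snap('scene','s5'); im=s['image'].astype(int)
hsv=cv2.cvtColor(s['image'],cv2.COLOR_BGR2HSV)
for fn in('scene0','s4','s5'):
    h=cv2.cvtColor(load(fn)['image'],cv2.COLOR_BGR2HSV)[185:250,275:320]
    m=(abs(h[...,0].astype(int)-110)<15)&(h[...,1]>140)&(h[...,2]>60); y,x=np.nonzero(m); print(fn,x.mean()+275,y.mean()+185,y.min()+185,y.max()+185,len(x))
E
```

```text
0.04253005829875131 0.002046063252472256 [ 2.7666 -9.5642  7.4037] 14.25
scene0 296.5089605734767 222.01075268817203 216 229 279
s4 296.23498694516974 237.25065274151436 227 244 383
s5 296.20997375328085 242.08661417322836 232 249 381
```

```bash
python3 - <<'E'
from h import *
np.set_printoptions(precision=4,suppress=True)
q=[.536,-.0128,.2879]
def inv(P): d=P[:2]-q[:2];c,sn=np.cos(q[2]),np.sin(q[2]); return np.array([c*d[0]+sn*d[1],-sn*d[0]+c*d[1]])*1e3
for fn,r in(('scene0',209),('s4',227),('s5',232)): 
  print(fn,inv(plane(load(fn),(296.3,r-.5),.052)))
f=load('s5')
print('front bottom',inv(plane(f,(296,249.5),.014)))
E
```

```text
scene0 [ 1.8346 16.3408]
s4 [-0.3058 84.7161]
s5 [ -0.8765 102.945 ]
front bottom [  0.4134 142.1395]
```

The box is about 121–126 mm out and the stick is at about 0.39 rad. I hold for over 2 s.

move_arm(increments=[0,0,0,0,0.6,0,0,0,0,0.6,0,0,0,0,0.6,0,0,0,0,0.6,0,0,0,0,0.6,0,0,0,0,0.6,0,0,0,0,0.6,0,0,0,0,0.6])

```text
time: 14.97
tool_pos: [0.4203, -0.0028, 0.1032]
tool_rot: [0.003, -0.145, 0.989, -0.003]
contact_force: [2.6, -9.6, 7.0]
gripper_width: 0.601
grasp_force: 4.8
```

move_arm(increments=[0,0,0,0,0.6,0,0,0,0,0.6,0,0,0,0,0.6,0,0,0,0,0.6,0,0,0,0,0.6,0,0,0,0,0.6,0,0,0,0,0.6,0,0,0,0,0.6])

```text
time: 15.63
tool_pos: [0.4203, -0.0028, 0.1032]
tool_rot: [0.003, -0.145, 0.989, -0.003]
contact_force: [2.6, -10.0, 6.6]
gripper_width: 0.602
grasp_force: 4.8
```

move_arm(increments=[0,0,0,0,0.6,0,0,0,0,0.6,0,0,0,0,0.6,0,0,0,0,0.6,0,0,0,0,0.6,0,0,0,0,0.6,0,0,0,0,0.6,0,0,0,0,0.6])

```text
time: 16.3
tool_pos: [0.4203, -0.0028, 0.1032]
tool_rot: [0.003, -0.145, 0.989, -0.003]
contact_force: [2.2, -9.5, 7.0]
gripper_width: 0.602
grasp_force: 4.8
```

move_arm(increments=[0,0,0,0,0.6,0,0,0,0,0.6,0,0,0,0,0.6,0,0,0,0,0.6])

```text
time: 16.63
tool_pos: [0.4203, -0.0028, 0.1032]
tool_rot: [0.003, -0.145, 0.989, -0.003]
contact_force: [2.1, -8.9, 7.3]
gripper_width: 0.6
grasp_force: 4.8
```

move_arm(increments=[0,-5,0,0,0.6,0,-5,-5,0,0.6,0,0,-20,0,0.6,0,0,-30,0,0.6,0,0,-30,0,0.6,0,0,-20,0,0.6,-10,7,0,0,0.7,-20,16,0,0,0.8])

```text
time: 17.3
tool_pos: [0.443, 0.0199, 0.2072]
tool_rot: [0.001, -0.143, 0.99, -0.0]
contact_force: [-0.7, -0.0, -0.5]
gripper_width: 0.798
grasp_force: 0.0
```

move_arm(increments=[-25,20,0,0,0.8,-25,20,0,0,0.8,-20,16,0,0,0.8,-10,8,0,0,0.8,0,0,0,0,0.8,0,0,0,0,0.8,0,0,0,0,0.8,0,0,0,0,0.8])

```text
time: 17.97
tool_pos: [0.5003, 0.1038, 0.2052]
tool_rot: [-0.0, -0.144, 0.99, -0.0]
contact_force: [-0.1, 0.8, 0.2]
gripper_width: 0.801
grasp_force: 0.0
```

move_arm(increments=[0,0,0,0,0.8,0,0,0,0,0.8,0,0,0,0,0.8,0,0,0,0,0.8,0,0,0,0,0.8,0,0,0,0,0.8,0,0,0,0,0.8,0,0,0,0,0.8])

```text
time: 18.63
tool_pos: [0.501, 0.1047, 0.2054]
tool_rot: [-0.0, -0.145, 0.989, -0.0]
contact_force: [-0.6, -0.6, -0.5]
gripper_width: 0.799
grasp_force: 0.0
```

move_arm(increments=[0,0,0,0,0.8,0,0,0,0,0.8,0,0,0,0,0.8,0,0,0,0,0.8,0,0,0,0,0.8,0,0,0,0,0.8,0,0,0,0,0.8,0,0,0,0,0.8])

```text
time: 19.3
tool_pos: [0.501, 0.1048, 0.2054]
tool_rot: [0.0, -0.145, 0.989, 0.0]
contact_force: [-0.2, -1.2, -0.1]
gripper_width: 0.797
grasp_force: 0.0
```

move_arm(increments=[0,0,0,0,0.8,0,0,0,0,0.8,0,0,0,0,0.8,0,0,0,0,0.8,0,0,0,0,0.8,0,0,0,0,0.8,0,0,0,0,0.8,0,0,0,0,0.8])

```text
time: 19.97
tool_pos: [0.501, 0.1047, 0.2054]
tool_rot: [-0.0, -0.145, 0.989, 0.0]
contact_force: [1.3, -0.1, 0.1]
gripper_width: 0.8
grasp_force: 0.0
```

```bash
python3 - <<'E'
from h import *
f=snap('wrist','w5'); cv2.imwrite('pics/w5b.png',cv2.resize(f['image'],(800,500)))
print(f['state']['tool_pos'],f['state']['tool_rot'],f['state']['time']); snap('scene','s6'); snap('top','t6')
E
```

```text
[0.50097311 0.10472431 0.20539281] [-7.91505788e-06 -1.44577003e-01  9.89493552e-01  7.98277207e-06] 19.9667
```

View pics/w5b.png

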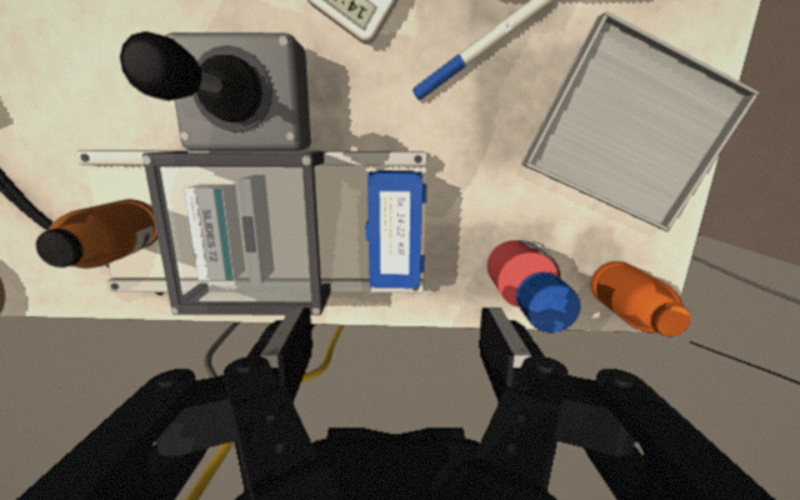

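The stick is upright and the pusher is back home. The box top's corners are at (370,172), (423,172), (421,289) and (371,287). It lies right way up and square in the exit.

```bash
python3 - <<'E'
from h import *
np.set_printoptions(precision=4,suppress=True)
f=load('w5');s=load('s6')
k=lambda u,v:(u*.8-.1,v*.8-.1)
C=np.array([plane(f,k(*p),.050) for p in[(370,172),(423,172),(421,289),(371,287)]]);m=C.mean(0)
print(C,m,[np.linalg.norm(C[i]-C[i-1])for i in range(4)])
d=C[2]-C[1]+C[3]-C[0];print('long ang',np.degrees(np.arctan2(d[1],d[0])))
p=f['state']['tool_pos'];M=R.from_quat(np.roll(f['state']['tool_rot'],-1)).as_matrix();print('tool err mm',M.T@(m-p)*1e3, np.degrees(np.arctan2(M[1,1],M[0,1])))
h=cv2.cvtColor(s['image'],cv2.COLOR_BGR2HSV)[185:255,275:320]
b=((abs(h[...,0].astype(int)-110)<15)&(h[...,1]>140)&(h[...,2]>60)).astype(np.uint8); n,l,st,ce=cv2.connectedComponentsWithStats(b); print([(st[i]+[275,185,0,0,0],ce[i]) for i in range(1,n) if st[i][4]>20])
# tray corners this view
T=np.array([plane(f,k(*p),.014) for p in[(605,14),(757,93),(669,229),(525,163)]]);print('tray',T,T.mean(0),[np.linalg.norm(T[i]-T[i-1])for i in range(4)])
E
```

```text
[[0.4594 0.0725 0.05  ]
 [0.4474 0.1125 0.05  ]
 [0.5426 0.1415 0.05  ]
 [0.5532 0.0995 0.05  ]] [0.5007 0.1065 0.05  ] [np.float64(0.09762578371033868), np.float64(0.04180340761665437), np.float64(0.09946754709921693), np.float64(0.04330328260083174)]
long ang 16.501439327473637
tool err mm [ -0.229    1.8053 155.3928] 106.62557033461036
[(array([280, 232,  33,  18, 377]), array([21.122 , 57.0424]))]
tray [[0.2919 0.2157 0.014 ]
 [0.3082 0.3625 0.014 ]
 [0.4335 0.3494 0.014 ]
 [0.4165 0.1992 0.014 ]] [0.3625 0.2817 0.014 ] [np.float64(0.1256288776072736), np.float64(0.14765578788300263), np.float64(0.1260135260451463), np.float64(0.15106797169280792)]
```

The box is centred 1.8 mm along tool y from here. I descend to a TCP height of 18 mm and grip across the middle.

move_arm(increments=[0,1.8,20,0,0.8,0,0,30,0,0.8,0,0,35,0,0.8,0,0,35,0,0.8,0,0,25,0,0.8,0,0,15,0,0.8,0,0,0,0,0.8,0,0,0,0,0.8])

```text
time: 20.78
tool_pos: [0.4999, 0.1064, 0.0448]
tool_rot: [-0.001, -0.145, 0.989, 0.0]
contact_force: [-0.4, 0.5, -0.3]
gripper_width: 0.801
grasp_force: 0.0
```

move_arm(increments=[0,0,12,0,0.8,0,0,10,0,0.8,0,0,5,0,0.8,0,0,0,0,0.8,0,0,0,0,0.8])

```text
time: 21.2
tool_pos: [0.5003, 0.1064, 0.0182]
tool_rot: [-0.0, -0.145, 0.989, 0.0]
contact_force: [-0.5, -0.0, 0.2]
gripper_width: 0.799
grasp_force: 0.0
```

move_arm(increments=[0,0,0,0,0.7,0,0,0,0,0.62,0,0,0,0,0.55,0,0,0,0,0.48,0,0,0,0,0.4,0,0,0,0,0.35,0,0,0,0,0.35,0,0,0,0,0.35])

```text
time: 21.87
tool_pos: [0.5013, 0.1065, 0.0192]
tool_rot: [0.001, -0.145, 0.989, -0.0]
contact_force: [-0.2, 0.2, 5.0]
gripper_width: 0.504
grasp_force: 62.3
```

It's gripped at 43 mm, as expected. I lift high enough to clear the bottle, then carry it to the tray.

move_arm(increments=[0,0,-8,0,0.35,0,0,-16,0,0.35,0,0,-25,0,0.35,0,0,-30,0,0.35,0,0,-30,0,0.35,0,0,-20,0,0.35,0,0,-11,0,0.35,0,0,0,0,0.35])

```text
time: 22.53
tool_pos: [0.5018, 0.1066, 0.1611]
tool_rot: [0.002, -0.145, 0.989, -0.0]
contact_force: [0.6, -0.2, -1.1]
gripper_width: 0.505
grasp_force: 61.8
```

move_arm(increments=[5,12.7,0,0,0.35,9,23,0,0,0.35,11,28,0,0,0.35,11,28,0,0,0.35,11,28,0,0,0.35,11,28,0,0,0.35,10,25,0,0,0.35,8,20,0,0,0.35])

```text
time: 23.2
tool_pos: [0.3689, 0.2702, 0.1553]
tool_rot: [-0.003, -0.145, 0.989, -0.001]
contact_force: [0.7, -0.0, -1.5]
gripper_width: 0.503
grasp_force: 61.8
```

move_arm(increments=[5,12,0,0,0.35,1.5,4,0,0,0.35,0,0,0,0.08,0.35,0,0,0,0.085,0.35,0,0,0,0.085,0.35,0,0,0,0.085,0.35,0,0,0,0.08,0.35,0,0,0,0,0.35])

```text
time: 23.87
tool_pos: [0.3608, 0.282, 0.1564]
tool_rot: [-0.001, 0.063, 0.998, -0.001]
contact_force: [-0.5, 0.1, -1.4]
gripper_width: 0.505
grasp_force: 61.8
```

move_arm(increments=[0,0,20,0,0.35,0,0,25,0,0.35,0,0,25,0,0.35,0,0,20,0,0.35,0,0,10,0,0.35,0,0,0,0,0.35,0,0,0,0,0.35])

```text
time: 24.45
tool_pos: [0.3613, 0.2825, 0.0579]
tool_rot: [-0.001, 0.062, 0.998, -0.0]
contact_force: [-0.2, 0.5, -1.1]
gripper_width: 0.503
grasp_force: 61.8
```

```bash
python3 - <<'E'
from h import *
f=snap('wrist','w6'); cv2.imwrite('pics/w6b.png',cv2.resize(f['image'],(800,500)))
print(f['state']['tool_pos'],f['state']['tool_rot'],f['state']['time'])
E
```

```text
[0.36131076 0.28246981 0.05789955] [-7.20896709e-04  6.20534847e-02  9.98072452e-01 -4.75505987e-04] 24.45
```

View pics/w6b.png

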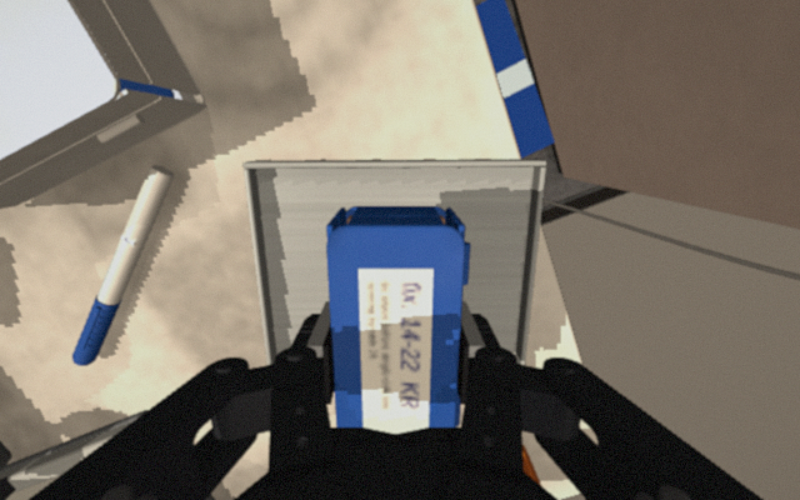

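The box is level, square to the tray and centred in it. I lower it to the floor (TCP about 8 mm).

move_arm(increments=[0,0,12,0,0.35,0,0,14,0,0.35,0,0,12,0,0.35,0,0,6,0,0.35,0,0,3,0,0.35,0,0,0,0,0.35,0,0,0,0,0.35])

```text
time: 25.08
tool_pos: [0.3625, 0.2833, 0.0124]
tool_rot: [0.001, 0.062, 0.998, 0.0]
contact_force: [-0.2, -0.2, -1.3]
gripper_width: 0.508
grasp_force: 61.8
```

move_arm(increments=[0,0,1,0,0.35,0,0,1,0,0.35,0,0,0,0,0.35,0,0,0,0,0.35])

```text
time: 25.42
tool_pos: [0.3618, 0.2829, 0.0096]
tool_rot: [0.0, 0.062, 0.998, 0.0]
contact_force: [0.2, -0.3, -1.7]
gripper_width: 0.508
grasp_force: 61.8
```

move_arm(increments=[0,0,1,0,0.35,0,0,0,0,0.35,0,0,0,0,0.35])

```text
time: 25.67
tool_pos: [0.3616, 0.2828, 0.0083]
tool_rot: [-0.0, 0.062, 0.998, -0.0]
contact_force: [-0.7, 0.4, -2.8]
gripper_width: 0.502
grasp_force: 61.8
```

move_arm(increments=[0,0,0.6,0,0.35,0,0,0,0,0.35,0,0,0,0,0.35])

```text
time: 25.92
tool_pos: [0.3617, 0.2829, 0.0082]
tool_rot: [-0.0, 0.062, 0.998, -0.0]
contact_force: [-3.2, -1.9, 4.5]
gripper_width: 0.5
grasp_force: 62.4
```

Contact with the tray floor. I release and rise clear.

move_arm(increments=[0,0,0,0,0.52,0,0,0,0,0.6,0,0,0,0,0.7,0,0,0,0,0.75,0,0,0,0,0.75,0,0,0,0,0.75])

```text
time: 26.42
tool_pos: [0.3617, 0.2828, 0.0077]
tool_rot: [0.0, 0.062, 0.998, 0.0]
contact_force: [-0.0, -0.3, 0.8]
gripper_width: 0.75
grasp_force: 0.0
```

move_arm(increments=[0,0,-10,0,0.75,0,0,-20,0,0.75,0,0,-30,0,0.75,0,0,-35,0,0.75,0,0,-35,0,0.75,0,0,-35,0,0.75,0,0,-20,0,0.75,0,0,-10,0,0.75])

```text
time: 27.08
tool_pos: [0.3633, 0.2838, 0.208]
tool_rot: [0.003, 0.062, 0.998, 0.002]
contact_force: [-0.0, 0.2, 0.0]
gripper_width: 0.749
grasp_force: 0.0
```

move_arm(increments=[0,0,0,0,0.75,0,0,0,0,0.75,0,0,0,0,0.75,0,0,0,0,0.75,0,0,0,0,0.75,0,0,0,0,0.75])

```text
time: 27.58
tool_pos: [0.3611, 0.2825, 0.2014]
tool_rot: [-0.001, 0.062, 0.998, -0.001]
contact_force: [-0.5, -0.4, -0.7]
gripper_width: 0.747
grasp_force: 0.0
```

```bash
python3 - <<'E'
from h import *
f=snap('wrist','w7'); s=snap('top','t7')
cv2.imwrite('pics/w7b.png',np.vstack([cv2.resize(f['image'],(480,300)),cv2.resize(s['image'][140:290,170:410],(480,300))]))
print(f['state']['tool_pos'],f['state']['contact_force'],f['state']['time'])
E
```

```text
[0.36110824 0.28249404 0.20135844] [-0.47087583 -0.42994149 -0.71585393] 27.5833
```

View pics/w7b.png

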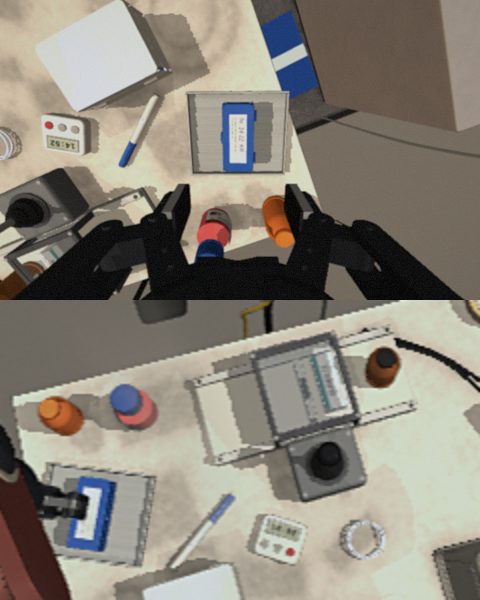

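The box lies flat, label up, in the middle of the tray (wrist view 238,137). The bottle stands on the bench, the pack is still in the bay, the stick is centred and the brown bottle hasn't moved.

```bash
python3 -c "
from plant import manip
print(manip.job_done())"
```

```text
the job is handed in; nothing more can be done
None
```

The slide box is lying flat, right way up, in the tray, the tall bottle is upright on bare bench, and the job was handed in at about 28 s; the hand-in gave no verdict.

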